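Set the dust manifold's blast gates for the band saw

TASK

The vacuum is about to be hooked up to the dust manifold and all its suction must go to the band saw, whose gate has the blue lip. Using only your fingertips, push the blue gate's lip outwards until that gate is fully open, and push the yellow and green gates fully shut. Do not pinch the lips between the fingers, and do not lift, carry or shove the loose things on the desk.

Things in the scene. Friction and masses are not known exactly. Their poses are not given: they have to be found in the camera images.
- manifold: dust manifold, fixed: grey pipe on a plywood board 85 x 250 mm, with three black blast gates in a row 85 mm apart (any colour order), each with an open hose port on top; port tops, the highest points, are 138 mm above the desk. Origin on the desk under the board's centre; x points from the front (where the finger lips stick out) to the back, y along the pipe, z up
- blue_gate (a joint): how far the blue gate's flat slide stands open, in m: 0 = fully shut, 0.040 = fully open, with a stop at each end. It slides level along the manifold's x; moving towards -x opens it. It stays where it is left; moving it takes about 3 N
- blue_lip (a point): centre of the blue gate's upturned finger lip, blue, 6 mm thick (x), 42 wide (y), 32 high, at the slide's front end, 114 mm above the desk; axes as the manifold's. The slide (45 wide, top 12 mm below this point) runs back from it into the gate body, leaving a finger gap of 44 mm when shut, more when open. Gate body top 5 mm below this point; port 24 mm above it, starting 55 mm behind the lip when shut
- yellow_gate (a joint): how far the yellow gate's flat slide stands open, in m: 0 = fully shut, 0.040 = fully open, with a stop at each end. It slides level along the manifold's x; moving towards -x opens it. It stays where it is left; moving it takes about 3 N
- yellow_lip (a point): centre of the yellow gate's upturned finger lip, yellow, 6 mm thick (x), 42 wide (y), 32 high, at the slide's front end, 114 mm above the desk; axes as the manifold's. The slide (45 wide, top 12 mm below this point) runs back from it into the gate body, leaving a finger gap of 44 mm when shut, more when open. Gate body top 5 mm below this point; port 24 mm above it, starting 55 mm behind the lip when shut
- green_gate (a joint): how far the green gate's flat slide stands open, in m: 0 = fully shut, 0.040 = fully open, with a stop at each end. It slides level along the manifold's x; moving towards -x opens it. It stays where it is left; moving it takes about 3 N
- green_lip (a point): centre of the green gate's upturned finger lip, green, 6 mm thick (x), 42 wide (y), 32 high, at the slide's front end, 114 mm above the desk; axes as the manifold's. The slide (45 wide, top 12 mm below this point) runs back from it into the gate body, leaving a finger gap of 44 mm when shut, more when open. Gate body top 5 mm below this point; port 24 mm above it, starting 55 mm behind the lip when shut
- foam_offcut: bystander, loose: white foam slab 260 x 100 x 45 (mm); origin at the centre of its underside
- pine_strip: bystander, loose: pine strip 300 x 30 x 14 (mm); origin at the centre of its underside
- solder_reel: bystander, loose: green solder reel of grey wire, standing on its flange, 60 across, 35 high (mm); origin at the centre of its underside
- screwdriver: bystander, loose: screwdriver with orange handle, 230 long, 28 high, lying on the desk (mm); origin at the centre of its underside

How it is judged:
By the outcome, as a careful person would: the job done as asked, in the order asked, and still so for the second after the job is handed in, with the robot touching nothing.
It also fails if it takes over 53 s, if anything falls off the work surface, if the arm or the gripper's body presses on something with over 40 N, if the wrist force passes 120 N, or if a joint passes its speed limit or range.

ROBOT

A 6-joint arm with a two-finger parallel gripper is mounted at the origin on a cart in front of the work surface, level with it; the furniture and walls round the work are solid. World frame = base frame: x ahead of the robot, y to its left, z up, the work surface at z = 0. Lengths are in m, angles in degrees, forces in N, time in s.
With the tool pointing down it reaches from about 0.425 to 0.925 m from the base axis. Payload 12.5 kg.
Tool frame: the origin (TCP) lies midway between the tips of the shut fingers; the grasp point (between the pads) lies 19 mm behind it; z points along the fingers, y is the direction in which the jaws open and shut (so a half turn about z gives the same grasp; the last joint's range is limited). The gripper opens to 85 mm and grips with 20 to 120 N. Pads are 22 mm wide; open, the fingers measure 114 mm over their backs; the gripper's body (76 mm by 85 mm) begins 54 mm behind the grasp point. The pads swing forward as they close: fully open they stand 13 mm farther back than shut.
Start: joints at [-74.232, 28.126, 89.318, -0, 62.55, -6.05], TCP at [0.232, -0.58, 0.231] pointing down, gripper open.
Joint ranges: [-177.58, 177.58], [-47.91, 125.51], [2.72, 160], [-65.01, 245.01], [3.68, 167.84], [-153.87, 153.87]. Speed limits (degrees/s): [127.2, 127.2, 159.86, 180, 180, 180].

INTERFACE

Orientations are given as a 3x3 rotation matrix whose columns are the frame's x, y, z axes.
In Python, from rig import arm, optics gives the robot as it stands.
- The arm moves only by the shell command python3 -m inch 'ROWS' [OPENING] [FORCE]. ROWS is JSON, a list of rows, each a list of 2 entries, a list of its own where there are three numbers: the shift along the tool's x, y, z in m, then the turn about the tool's z in degrees. A call has 1 to 20 rows; each row shifts and turns the commanded pose from where the row before left it, along the tool's axes as they then stand; what a row does not reach is not made up. A row lasts 1/12 s, in which the tool goes at most 41.7 mm and 7.16 degrees, less where a joint would pass 70% of its speed; a pose out of reach is approached as far as the arm can. A call is refused whole if a number of a shift passes 0.0417 or a number of a turn 7.16, either way. A call with a gripper value outside its range is refused whole. OPENING is the opening in per cent of the stroke, from 0 (shut) to 100 (fully open), set as the call begins (- or left out, the last holds). The fingers move at their own pace and stop on an object; FORCE is the grip in N (left out, the last holds). Time passes only in rows, so rows that do not move let the fingers close. It gives the time, the measured TCP pose, the force and the opening at its end, in the units of the state.
- arm.read_state(): the state, without advancing time (a new reading comes with each control period).
- optics.grab_frame(name): name is "scene" or "top" or "wrist"; returns a dict with "frame" (420x560x3 uint8, red, green, blue), "fovy" (degrees; the focal length in pixels is half the picture's height over the tangent of half this angle, whatever the lens; pixels are square), "cx", "cy" (the principal point, pixels), "distortion" ([k1, k2, p1, p2, k3] as OpenCV has them; the pictures are not rectified), "position" and "orientation" of the camera in the world; the wrist camera has in their place "hand_eye" (4x4, takes a point from camera to tool coordinates, whose origin is the TCP and whose axes are the flange's). Camera axes: x right, y down, z forward; pixel columns grow to the right and rows downward; lengths in m; the calibration is good to about 2 mm. A picture is of the moment at which its call begins: read the wrist's pose just before it. There is no depth.
- arm.finish_job(): hands the job in, once; it reports no verdict.
The state is a dict: "time": time; "joint_positions": joint angles; "qd": joint speeds; "joint_efforts": joint torques, N m; "tool_pos": TCP position; "tcp_rot": TCP orientation; "force": force on the tool from outside, world axes, zero at the start; "moment": the same for the moment, N m; "grip_width": finger opening in m.
Only numpy, scipy, OpenCV 4.12 (cv2) and the standard library are available. Lean on these libraries where they do the work, as an engineer would, in place of code of your own. Each camera call takes 0.05 s, during which the arm holds its last target. There are 200 camera calls.

## Working session

There is one attempt and no reset: what is moved stays moved. The work goes in short steps, Python scripts to look and compute and a shell command to move; the robot and the scene stay as the last step left them, time stands still between calls to the robot, and variables do not carry over. Pictures are saved under pics/ and viewed, about 8 in all and at most 12, crops included, and the job is handed in when it is done.

```bash
mkdir -p pics; cat > h.py <<'E'
import numpy as np, cv2
from rig import arm, optics
def grab(n,save):
    f=optics.grab_frame(n); cv2.imwrite('pics/'+save,f['frame'][:,:,::-1]); return f
E
python3 - <<'E'
from h import *
import pickle
s=arm.read_state(); print(s)
d={}
for n in ['scene','top']:
    f=grab(n,n+'0.png'); d[n]=f
    print(n,{k:np.round(v,4).tolist() for k,v in f.items() if k!='frame'})
pickle.dump(d,open('d.pkl','wb'))
cv2.imwrite('pics/both.png',cv2.cvtColor(np.vstack([d['scene']['frame'],d['top']['frame']]),4)) 
E
```

```text
{'time': 0.0, 'joint_positions': array([-7.42325725e+01,  2.81620653e+01,  8.93507703e+01, -1.30137831e-03,
        6.25499510e+01, -6.05154059e+00]), 'qd': array([-0.08374891, -0.04165522, -0.04159911,  0.01300526, -0.01531538,
       -0.02326192]), 'joint_efforts': array([ 5.11127975e-03, -6.18444300e+01, -2.61587834e+01,  1.50153102e-05,
        4.04392427e-03, -2.06008718e-05]), 'tool_pos': array([ 0.23223771, -0.57999673,  0.23074644]), 'tcp_rot': array([[ 9.28358952e-01,  3.71684753e-01, -3.17171893e-04],
       [ 3.71684876e-01, -9.28358364e-01,  1.04912264e-03],
       [ 9.54937112e-05, -1.09185039e-03, -9.99999399e-01]]), 'force': array([ 0.12586627, -0.03162742, -0.43881627]), 'moment': array([ 0.01894913, -0.04769193,  0.09282303]), 'grip_width': 0.08569253076494221}
scene {'fovy': 50.8833, 'cx': 285.4117, 'cy': 208.2963, 'distortion': [0.0218, 0.0, 0.0, 0.0, 0.0], 'position': [-0.1347, 0.5387, 1.1472], 'orientation': [[-0.6615, -0.5838, 0.4708], [-0.7499, 0.5262, -0.401], [-0.0137, -0.6183, -0.7858]]}
top {'fovy': 53.4344, 'cx': 282.6881, 'cy': 209.3121, 'distortion': [-0.1217, 0.0, 0.0, 0.0, 0.0], 'position': [0.4043, 0.0054, 1.3812], 'orientation': [[0.01, -0.9977, 0.0675], [-0.9998, -0.0112, -0.0166], [0.0173, -0.0673, -0.9976]]}
```

View pics/scene0.png

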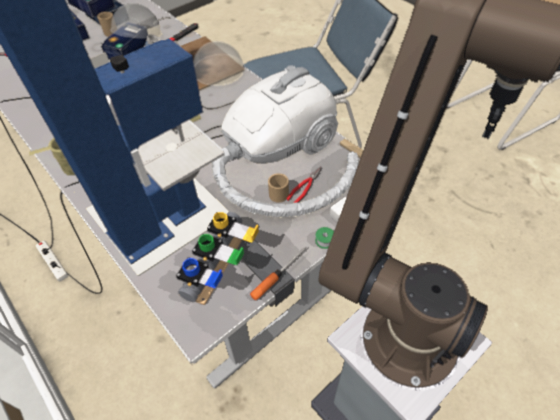

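View pics/top0.png

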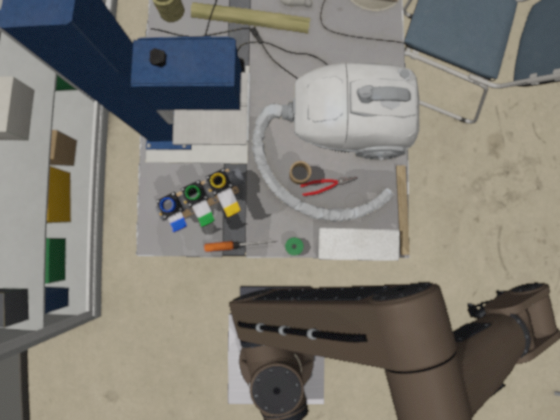

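The manifold is at the top view's (160–245, 170–230), with blue on the left, green in the middle and yellow on the right. I'm enlarging both views for measuring.

```bash
python3 - <<'E'
import pickle,cv2,numpy as np
d=pickle.load(open('d.pkl','rb'))
a=cv2.resize(d['top']['frame'][160:260,140:260],None,fx=6,fy=6,interpolation=2)[:,:,::-1]
b=cv2.resize(d['scene']['frame'][200:310,165:285],None,fx=6,fy=6,interpolation=2)[:,:,::-1]
cv2.imwrite('pics/a.png',a[:600]); cv2.imwrite('pics/b.png',b[:600])
E
```

```text
(no output)
```

View pics/a.png

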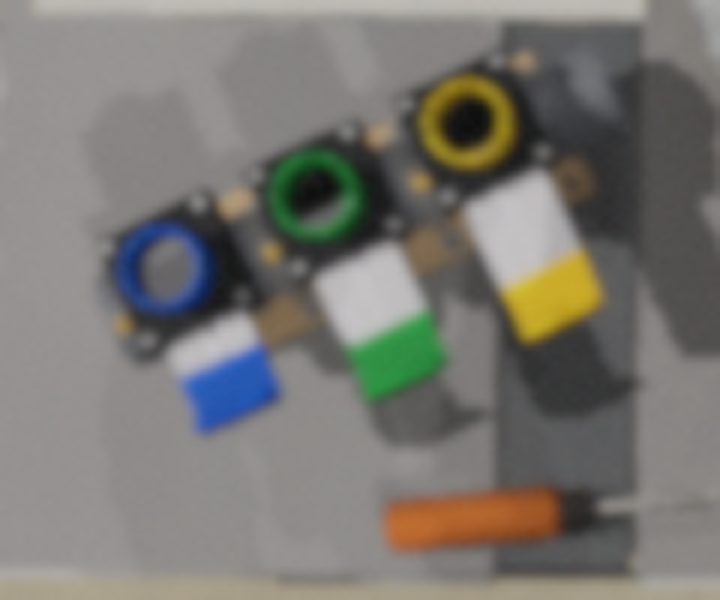

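View pics/b.png

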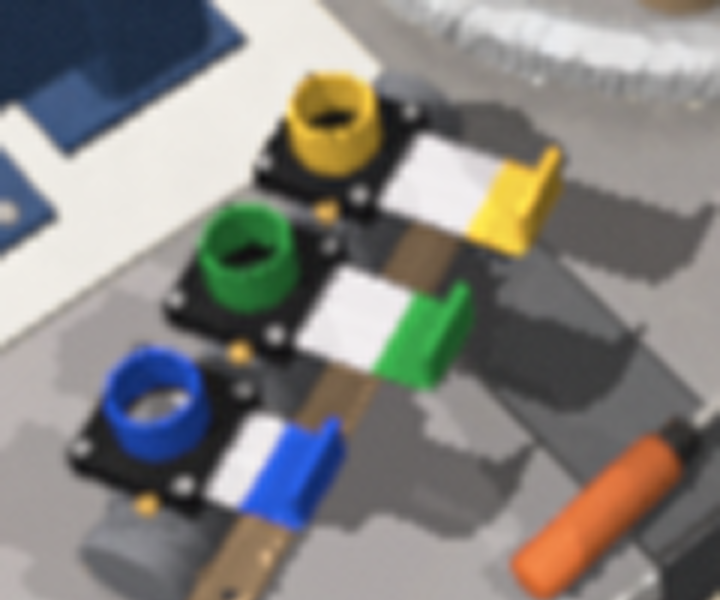

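The ring centres in the top crop are blue (165,268), green (315,193) and yellow (467,121). In the scene crop the ring tops are blue (153,380), green (248,235) and yellow (333,105). I'll fit the manifold from these.

```bash
cat >> h.py <<'E'
def ray(f,px,pos=None,R=None):
    F=f['frame'].shape[0]/2/np.tan(np.radians(f['fovy']/2))
    K=np.array([[F,0,f['cx']],[0,F,f['cy']],[0,0,1]])
    u=cv2.undistortPoints(np.array([[px]],float),K,np.array(f['distortion'],float)).ravel()
    pos=f['position'] if pos is None else pos; R=f['orientation'] if R is None else R
    return np.array(pos),np.array(R)@[*u,1]
def atz(f,px,z,**k):
    p,r=ray(f,px,**k); return p+r*(z-p[2])/r[2]
E
python3 - <<'E'
from h import *
import pickle
d=pickle.load(open('d.pkl','rb'))
T=d['top'];S=d['scene']
t=lambda x,y:(x/6+140-.4,y/6+160-.4); s=lambda x,y:(x/6+165-.4,y/6+200-.4)
P={}
for n,a,b in [('b',(165,268),(153,380)),('g',(315,193),(248,235)),('y',(467,121),(333,105))]:
    A=atz(T,t(*a),.138);B=atz(S,s(*b),.138);P[n]=A;print(n,A.round(4),B.round(4))
v=P['b']-P['y'];print(np.linalg.norm(v),'yaw of manifold y',np.degrees(np.arctan2(v[1],v[0])))
# lip front bottom edge(z .098) mid, in top
yw=np.arctan2(v[1],v[0])-np.pi/2; ex=np.array([np.cos(yw),np.sin(yw)])
print('yaw',np.degrees(yw))
for n,a in [('b',[(203,434),(282,398)]),('g',[(370,402),(447,360)]),('y',[(527,345),(606,300)])]:
    for q in a:
        A=atz(T,t(*q),.098); print(n,A.round(4),'dx to ring',(ex@(A-P[n])[:2]).round(4))
# orange handle and desk front edge
for q in [(388,548),(560,495),(590,505)]: print(atz(T,t(*q),.02).round(3))
w=grab('wrist','w0.png');print(w['hand_eye'],w['fovy'])
E
```

```text
b [0.4997 0.3321 0.138 ] [0.501  0.3341 0.138 ]
g [0.5382 0.2573 0.138 ] [0.5367 0.258  0.138 ]
y [0.5752 0.1817 0.138 ] [0.5713 0.1843 0.138 ]
0.16828685361336057 yaw of manifold y 116.63863093121512
yaw 26.638630931215115
b [0.4174 0.3205 0.098 ] dx to ring -0.0788
b [0.4364 0.2799 0.098 ] dx to ring -0.08
g [0.435  0.2343 0.098 ] dx to ring -0.1026
g [0.457 0.195 0.098] dx to ring -0.1005
y [0.4652 0.154  0.098 ] dx to ring -0.1107
y [0.4888 0.1138 0.098 ] dx to ring -0.1077
[0.358 0.237 0.02 ]
[0.388 0.144 0.02 ]
[0.382 0.127 0.02 ]
[[ 6.57433816e-05 -9.44907584e-01 -3.27337217e-01  8.38530817e-02]
 [ 9.99999978e-01 -2.88741632e-06  2.09177931e-04  1.01728358e-03]
 [-1.98598972e-04 -3.27337224e-01  9.44907563e-01 -1.43721697e-01]
 [ 0.00000000e+00  0.00000000e+00  0.00000000e+00  1.00000000e+00]] 71.29643821207529
```

Blue is about shut, green about 20 mm open and yellow about 27 mm open. The manifold yaw is about 26.6° and the gate pitch measures 84 mm, as expected. I'll start moving, fingers shut, swinging round on an arc inside reach.

```bash
python3 -m inch '[[[0.0238,-0.0194,0],0],[[0.0238,-0.0194,0],0],[[0.0238,-0.0194,0],0],[[0.0238,-0.0194,0],0],[[0.0238,-0.0194,0],0],[[0.0238,-0.0194,0],0],[[0.0238,-0.0194,0],0],[[0.0238,-0.0194,0],0],[[0.0238,-0.0194,0],0],[[0.0238,-0.0194,0],0],[[0.0238,-0.0194,0],0],[[0.0238,-0.0194,0],0],[[0.0238,-0.0194,0],0],[[0.0238,-0.0194,0],0],[[0.0238,-0.0194,0],0],[[0.0238,-0.0194,0],0]]' 0 20
```

```text
time: 1.48
tool_pos: [0.4709, -0.1491, 0.2313]
tcp_rot: [[0.928, 0.372, -0.0], [0.372, -0.928, -0.0], [-0.0, 0.0, -1.0]]
force: [0.7, -0.4, 1.3]
grip_width: -0.0
```

```bash
python3 -m inch '[[[0.0103,-0.0281,0],0],[[0.0103,-0.0281,0],0],[[0.0103,-0.0281,0],0],[[0.0103,-0.0281,0],0],[[0.0103,-0.0281,0],0],[[0.0103,-0.0281,0],0],[[0.0103,-0.0281,0],0],[[0.0103,-0.0281,0],0],[[0.0103,-0.0281,0],0],[[0.0103,-0.0281,0],0],[[0.0103,-0.0281,0],0],[[0.0103,-0.0281,0],0],[[0,0,0],-4.8],[[0,0,0],0],[[0,0,0],0]]' && python3 - <<'E'
from h import *
import pickle
s=arm.read_state(); w=grab('wrist','w1.png'); pickle.dump((s,w),open('w1.pkl','wb'))
print(s['joint_positions'].round(1),s['tool_pos'])
E
```

```text
time: 2.73
tool_pos: [0.4597, 0.2084, 0.231]
tcp_rot: [[0.895, 0.447, -0.0], [0.447, -0.895, -0.0], [-0.001, 0.0, -1.0]]
force: [0.2, -0.8, -0.5]
grip_width: 0.0
[ 16.9  18.4 105.9  -0.   55.7  80.3] [0.45966667 0.20842678 0.23104844]
```

View pics/w1.png

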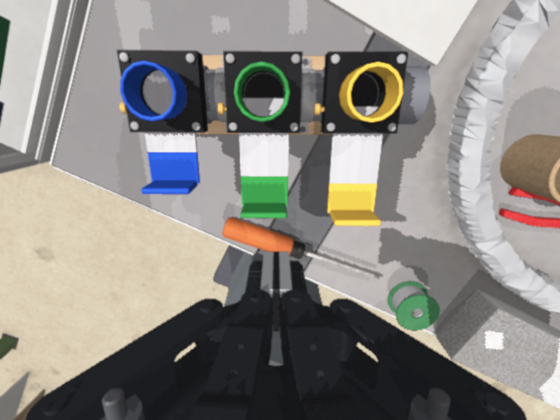

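The wrist view is clear: the ring centres are (154,90), (262,92) and (371,92). The lip top front edges are blue (167,193), green (264,217) and yellow (356,224).

```bash
python3 - <<'E'
from h import *
import pickle
s,w=pickle.load(open('w1.pkl','rb'))
R=s['tcp_rot'];H=w['hand_eye'];p=s['tool_pos']+R@H[:3,3];C=R@H[:3,:3]
yw=np.radians(26.6)
g=lambda q,z:atz(w,q,z,pos=p,R=C)
r={n:g(q,.138) for n,q in [('b',(154,90)),('g',(262,92)),('y',(371,92))]}
v=r['b']-r['y'];print(r,np.linalg.norm(v),np.degrees(np.arctan2(v[1],v[0]))-90)
for n,l,m in [('b',(142,193),(195,189)),('g',(241,217),(287,216)),('y',(333,224),(380,224))]:
    for q in (l,m):
        A=g(q,.13);print(n,A.round(4),'rel ring (man axes)',((A-r[n])[:2]@np.array([[np.cos(yw),-np.sin(yw)],[np.sin(yw),np.cos(yw)]])).round(4),'rel tcp tool',(R.T@(A-s['tool_pos'])).round(4))
for n in r: print(n,'ring rel tcp in tool',(R.T@(r[n]-s['tool_pos'])).round(4))
E
```

```text
{'b': array([0.50284486, 0.33079126, 0.138     ]), 'g': array([0.53794575, 0.25801421, 0.138     ]), 'y': array([0.57442669, 0.18470017, 0.138     ])} 0.16268548024877258 26.103968735200354
b [0.4176 0.3161 0.13  ] rel ring (man axes) [-0.0828  0.025 ] rel tcp tool [ 0.0106 -0.1151  0.101 ]
b [0.4415 0.2765 0.13  ] rel ring (man axes) [-0.0792 -0.0211] rel tcp tool [ 0.0142 -0.069   0.101 ]
g [0.4356 0.2301 0.13  ] rel ring (man axes) [-0.104   0.0209] rel tcp tool [-0.0118 -0.0302  0.1011]
g [0.4549 0.1937 0.13  ] rel ring (man axes) [-0.1031 -0.0203] rel tcp tool [-0.0108  0.011   0.1011]
y [0.4666 0.1529 0.13  ] rel ring (man axes) [-0.1107  0.0199] rel tcp tool [-0.0186  0.0527  0.1011]
y [0.4855 0.1151 0.13  ] rel ring (man axes) [-0.1107 -0.0224] rel tcp tool [-0.0186  0.095   0.1011]
b ring rel tcp in tool [ 0.0934 -0.0902  0.093 ]
g ring rel tcp in tool [ 0.0922 -0.0094  0.093 ]
y ring rel tcp in tool [0.0921 0.0725 0.093 ]
```

```bash
python3 -m inch '[[[0.0095,-0.0228,0],0],[[0.0095,-0.0228,0],0],[[0.0095,-0.0228,0],0],[[0.0095,-0.0228,0],0],[[0,0,0],0],[[0,0,0],0],[[0,0,0.02],0],[[0,0,0.02],0],[[0,0,0.02],0],[[0,0,0.02],0],[[0,0,0.015],0],[[0,0,0.01],0],[[0,0,0.008],0],[[0,0,0.006],0],[[0,0,0],0],[[0,0,0],0]]' && python3 - <<'E'
from h import *
grab('wrist','w2.png')
E
```

```text
time: 4.12
tool_pos: [0.4533, 0.3068, 0.1126]
tcp_rot: [[0.894, 0.448, 0.0], [0.448, -0.894, 0.0], [0.0, 0.0, -1.0]]
force: [-0.0, 0.6, 1.0]
grip_width: -0.0001
```

View pics/w2.png

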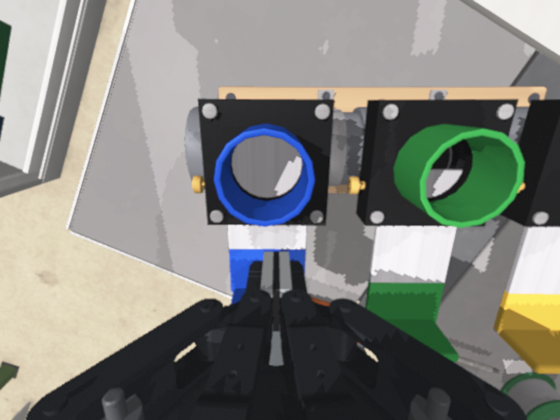

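The fingertips (275,255) are over the blue slide, between the port and the lip. Now I'll push outwards.

```bash
python3 -m inch '[[[-0.004,0,0],0],[[-0.004,0,0],0],[[-0.004,0,0],0],[[-0.004,0,0],0],[[-0.004,0,0],0],[[0,0,0],0]]'; python3 -m inch '[[[-0.004,0,0],0],[[-0.004,0,0],0],[[-0.004,0,0],0],[[-0.004,0,0],0],[[0,0,0],0]]';python3 -m inch '[[[-0.003,0,0],0],[[-0.003,0,0],0],[[0,0,0],0]]'
```

```text
time: 4.67
tool_pos: [0.4345, 0.2978, 0.1125]
tcp_rot: [[0.894, 0.448, 0.0], [0.448, -0.894, -0.0], [0.0, 0.0, -1.0]]
force: [-0.6, 0.0, -0.6]
grip_width: -0.0002
time: 5.08
tool_pos: [0.4199, 0.2904, 0.1122]
tcp_rot: [[0.894, 0.448, -0.001], [0.448, -0.894, -0.001], [-0.001, 0.0, -1.0]]
force: [0.6, 0.1, 0.8]
grip_width: -0.0002
time: 5.33
tool_pos: [0.4149, 0.2879, 0.1122]
tcp_rot: [[0.894, 0.448, -0.001], [0.448, -0.894, -0.0], [-0.001, 0.0, -1.0]]
force: [0.2, 0.1, -0.9]
grip_width: -0.0
```

```bash
for i in 1 2 3; do python3 -m inch '[[[-0.002,0,0],0],[[-0.002,0,0],0]]' | egrep 'tool_pos|force'; done
```

```text
tool_pos: [0.4119, 0.2863, 0.1122]
force: [2.0, 0.8, -0.2]
tool_pos: [0.4082, 0.2845, 0.1122]
force: [4.8, 2.8, -2.9]
tool_pos: [0.4081, 0.2845, 0.1126]
force: [23.3, 12.6, -19.3]
```

That's a hard stop at about 26 N after about 41 mm of lip travel. Next: back off, lift, and move over in front of yellow.

```bash
python3 -m inch '[[[0.006,0,0],0],[[0.006,0,0],0],[[0.004,0,0],0],[[0,0,-0.02],0],[[0,0,-0.03],0],[[0,0,-0.03],0],[[0,0,-0.03],0],[[0,0,0],0],[[-0.01,0.033,0],0],[[-0.01,0.033,0],0],[[-0.01,0.033,0],0],[[-0.01,0.033,0],0],[[-0.01,0.033,0],0],[[0,0,0],0],[[0,0,0],0]]' && python3 - <<'E'
from h import *
import pickle
s=arm.read_state(); w=grab('wrist','w3.png'); pickle.dump((s,w),open('w3.pkl','wb'))
E
```

```text
time: 7.08
tool_pos: [0.4482, 0.1187, 0.222]
tcp_rot: [[0.895, 0.445, -0.001], [0.445, -0.895, -0.0], [-0.001, -0.0, -1.0]]
force: [0.0, 0.0, 0.4]
grip_width: 0.0001
```

View pics/w3.png

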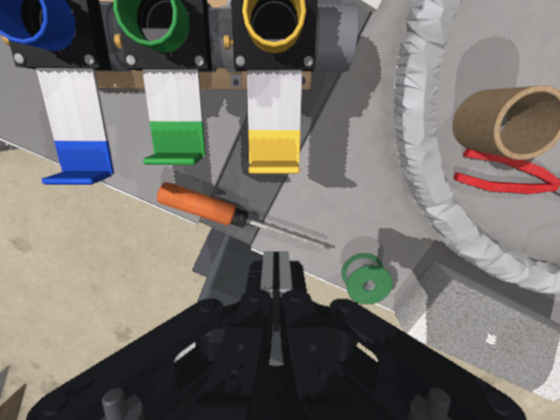

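Blue is now clearly the farthest out, its lip top at (75,181). Yellow's lip front (273,173) is straight ahead of the tip. I'll descend and push yellow shut.

```bash
python3 -m inch '[[[0,0,0.025],0],[[0,0,0.025],0],[[0,0,0.025],0],[[0,0,0.02],0],[[0,0,0.015],0],[[0,0,0],0],[[0.005,0,0],0],[[0.005,0,0],0],[[0.005,0,0],0],[[0.004,0,0],0],[[0.004,0,0],0],[[0.004,0,0],0],[[0.004,0,0],0],[[0.004,0,0],0],[[0.004,0,0],0],[[0,0,0],0]]'; for i in 1 2; do python3 -m inch '[[[0.002,0,0],0],[[0.002,0,0],0]]' | egrep 'tool_pos|force'; done
```

```text
time: 8.47
tool_pos: [0.4839, 0.1378, 0.1123]
tcp_rot: [[0.894, 0.448, 0.001], [0.448, -0.894, 0.0], [0.001, 0.0, -1.0]]
force: [0.9, 0.6, -0.8]
grip_width: -0.0004
tool_pos: [0.4867, 0.1392, 0.1122]
force: [-2.0, -1.5, 1.3]
tool_pos: [0.4903, 0.1411, 0.1122]
force: [-2.2, -1.3, 0.0]
```

```bash
for i in 1 2; do python3 -m inch '[[[0.002,0,0],0],[[0.002,0,0],0]]' | egrep 'tool_pos|force'; done
```

```text
tool_pos: [0.4922, 0.1422, 0.1121]
force: [-17.7, -16.4, 15.0]
tool_pos: [0.4922, 0.1424, 0.112]
force: [-34.2, -29.5, 28.2]
```

Yellow is at its stop: 45 N, with the fingertip where shut predicts. I'll back off, slide sideways to green and push.

```bash
python3 -m inch '[[[-0.01,0,0],0],[[-0.02,0,0],0],[[-0.02,0,0],0],[[0,0,0],0],[[0,-0.02,0],0],[[0,-0.02,0],0],[[0,-0.02,0],0],[[0,-0.023,0],0],[[0,0,0],0],[[0,0,0],0]]'; python3 -m inch '[[[0.005,0,0],0],[[0.005,0,0],0],[[0.005,0,0],0],[[0.004,0,0],0],[[0.004,0,0],0],[[0.004,0,0],0],[[0.004,0,0],0],[[0,0,0],0]]'; for i in 1 2; do python3 -m inch '[[[0.002,0,0],0],[[0.002,0,0],0]]' | egrep 'tool_pos|force'; done
```

```text
time: 9.97
tool_pos: [0.4159, 0.1975, 0.1124]
tcp_rot: [[0.893, 0.45, 0.001], [0.45, -0.893, 0.0], [0.001, 0.0, -1.0]]
force: [-0.3, -0.3, -0.3]
grip_width: 0.0
time: 10.63
tool_pos: [0.4439, 0.2105, 0.1121]
tcp_rot: [[0.894, 0.448, 0.0], [0.448, -0.894, -0.0], [0.0, 0.0, -1.0]]
force: [-1.2, -0.0, 0.9]
grip_width: 0.0001
tool_pos: [0.4467, 0.2121, 0.1122]
force: [-1.5, -2.4, 0.2]
tool_pos: [0.4504, 0.2139, 0.1122]
force: [-1.7, -2.3, -0.1]
```

```bash
for i in 1 2 3; do python3 -m inch '[[[0.002,0,0],0],[[0.002,0,0],0]]' | egrep 'tool_pos|force'; done
```

```text
tool_pos: [0.4541, 0.2158, 0.1122]
force: [-1.9, -3.4, -0.5]
tool_pos: [0.4554, 0.2166, 0.112]
force: [-19.6, -15.1, 14.7]
tool_pos: [0.4555, 0.2168, 0.1119]
force: [-34.7, -27.7, 30.3]
```

Green is at its stop, within a millimetre of the prediction. I'll back off, lift and look.

```bash
python3 -m inch '[[[-0.01,0,0],0],[[-0.02,0,0],0],[[-0.015,0,0],0],[[0,0,0],0],[[0,0,-0.02],0],[[0,0,-0.03],0],[[0,0,-0.035],0],[[0,0,-0.035],0],[[0.01,0,0],0],[[0.02,0,0],0],[[0,0,0],0],[[0,0,0],0]]' && python3 - <<'E'
from h import *
s=arm.read_state(); w=grab('wrist','w4.png')
R=s['tcp_rot'];H=w['hand_eye'];import pickle;pickle.dump((s,w),open('w4.pkl','wb'))
grab('top','top4.png')
E
```

```text
time: 12.47
tool_pos: [0.4486, 0.2131, 0.232]
tcp_rot: [[0.894, 0.448, 0.0], [0.448, -0.894, 0.0], [0.001, -0.0, -1.0]]
force: [-0.4, -0.1, -1.1]
grip_width: -0.0001
```

View pics/w4.png

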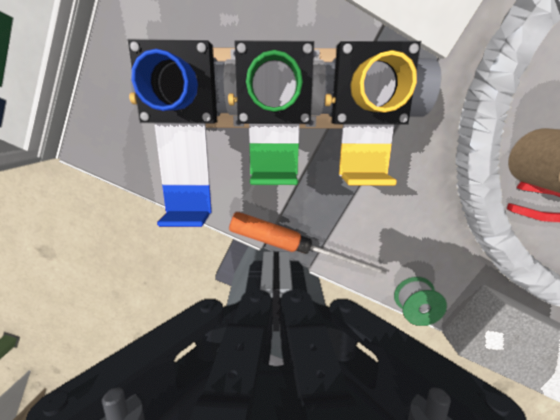

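Green and yellow lips are level, at (274,184) and (368,184), and blue is well out at (182,226). One numeric check.

```bash
python3 - <<'E'
from h import *
import pickle
s,w=pickle.load(open('w4.pkl','rb'))
R=s['tcp_rot'];H=w['hand_eye'];p=s['tool_pos']+R@H[:3,3];C=R@H[:3,:3]
g=lambda q,z:R.T@(atz(w,q,z,pos=p,R=C)-s['tool_pos'])
for n,q,l in [('b',(165,80),(182,226)),('g',(274,80),(274,184)),('y',(384,80),(368,184))]: print(n,(g(l,.13)-g(q,.138))[:2].round(4))
s=arm.read_state();print(s['time'],s['force'],abs(s['qd']).max())
arm.finish_job()
E
```

```text
b [-0.1213 -0.0027]
g [-0.0821 -0.0002]
y [-0.0819 -0.0008]
12.5667 [-0.50380198  0.10896042 -0.17784046] 0.4526711039352202
the job is handed in; nothing more can be done
```

The blue gate is fully open, and the yellow and green gates are fully shut. I did them in that order with the closed fingertips only: blue pushed outwards from behind its lip, the other two pushed in from the front. The job is handed in at about 12.6 s, with the arm clear of everything.

- **Stops:** each gate was pushed until it reached its stop and the force rose, to about 26 N horizontally on blue and about 45 N on yellow and green.
- **Last picture:** the blue lip is 39 mm farther out than the green and yellow lips, which are level with each other to under 1 mm. Full stroke is 40 mm, so that agrees within measuring error.
- **Loose things:** I did not touch the screwdriver or any other loose item. The screwdriver and reel look undisturbed in the last wrist picture. I saved a final top view but did not look at it, so the foam and pine strip were not rechecked.

No check failed or disagreed.

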